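Slide the low gang mould home under the melting pot

ROBOT

A 6-joint arm with a two-finger parallel gripper is mounted at the origin on the work surface. World frame = base frame: x ahead of the robot, y to its left, z up, the work surface at z = 0. Lengths are in m, angles in degrees, forces in N, time in s.
With the tool pointing down it reaches from about 0.35 to 0.875 m from the base axis. Payload 4.2 kg.
Tool frame: the origin (TCP) lies midway between the tips of the shut fingers; the grasp point (between the pads) lies 19 mm behind it; y points along the fingers, x is the direction in which the jaws open and shut, and the axes are right-handed (so a half turn about y gives the same grasp; the last joint's range is limited). The gripper opens to 87 mm and grips with 3 to 60 N. Pads are 19 mm wide; open, the fingers measure 117 mm over their backs; the gripper's body (75 mm by 190 mm) begins 51 mm behind the grasp point.
Start: joints at [-62.361, 22.042, 0.453, 0, -68.411, -14.817], TCP at [0.139, -0.609, 0.223] pointing down, gripper open.
Joint ranges: [-179.83, 179.83], [-69.29, 118.12], [-61.27, 80.66], [-181.25, 117.63], [-171.15, -9.14], [-177.46, 177.46]. Speed limits (degrees/s): [159.86, 159.86, 180, 180, 180, 180].

INTERFACE

Orientations are given as a 3x3 rotation matrix whose columns are the frame's x, y, z axes.
In Python, from station import * gives the robot as it stands.
- The arm moves only by the tool jog_arm, never from a script. Its argument "series" is a list of rows, each a list of 3 entries, a list of its own where there are three numbers: the shift along the tool's x, y, z in m, then the turn, a rotation vector about the tool's x, y, z in degrees, then the finger opening in m, from 0 to 0.087. A call has 1 to 10 rows; each row shifts and turns the commanded pose from where the row before left it, along the tool's axes as they then stand; what a row does not reach is not made up. A row lasts 1/8 s, in which the tool goes at most 62.5 mm and 10.7 degrees, less where a joint would pass 70% of its speed; a pose out of reach is approached as far as the arm can. A call is refused whole if a number of a shift passes 0.0625 or a number of a turn 10.7, either way. A call with a gripper value outside its range is refused whole. The fingers move at their own pace and stop on an object; the grip force is fixed at half the most. Time passes only in rows, so rows that do not move let the fingers close. It gives the time, the measured TCP pose, the force and the opening at its end, in the units of the state.
- sense(): the state, without advancing time (a new reading comes with each control period).
- capture(name): name is "scene" or "top"; returns the picture (420x560x3 uint8, red, green, blue); there is no depth.
- camera_info(name): a dict with "fx", "fy", "cx", "cy" (pixels), "rvec" (rotation vector, rad) and "tvec" (3), from world to camera coordinates, as OpenCV has them. Camera axes: x right, y down, z forward; pixel columns grow to the right and rows downward; lengths in m; the calibration is good to about 2 mm. A picture is of the moment at which its call begins. camera_info takes no time and is no camera call.
- finish_job(): hands the job in, once; it reports no verdict.
The state is a dict: "time_s": time; "joints": joint angles; "joint_velocities": joint speeds; "effort": joint torques, N m; "tcp_pos": TCP position; "ee_rot": TCP orientation; "wrist_force": force on the tool from outside, world axes, zero at the start; "moment": the same for the moment, N m; "gripper_width": opening from 0.0 (shut) to 1.0 (fully open).
Only numpy, scipy, OpenCV 4.12 (cv2) and the standard library are available. Lean on these libraries where they do the work, as an engineer would, in place of code of your own. Each camera call takes 0.05 s, during which the arm holds its last target. There are 200 camera calls.

TASK

Take the low mould by its wooden handle, bring it round in front of the pouring station and slide it, block first and flat on the bench, between the two guide rails and in under the melting pot, then press it gently home until the sprung stop gives by a few millimetres, and let go, leaving it bearing against the stop. How far out the stop is set is not known: go by feel, and push on it with no more than 12 newtons. The pot is hot: neither the mould nor the robot may touch the pot, its shield or its nozzle; leave the tall mould and everything else on the bench where it is.

Things in the scene. Friction and masses are not known exactly. Their poses are not given: they have to be found in the camera images.
- mould_grip (a point): Middle of the wooden handle of the LOW mould (loose, 0.38-0.52 kg), the one to move; 28 mm above the bench, half-way up the grip, a flat-sided bar 100 long, 20 wide, 24 high. x runs along the mould from handle to block, y across the grip (its 20 mm), z up. The block's centre lies 180 mm ahead along +x, its leading face 230 mm; between grip and block is a bare steel rod 80 long, 10 thick.
- mould_centre (a point): Centre of the LOW mould's block, 21 mm above the bench; axes as mould_grip. Plain aluminium block 100 long (x), 56 wide, 42 high, two plates, with a 72 x 12 mm pouring trough along its top; leading face 50 mm ahead along +x. It slides on the steel bench, friction coefficient 0.5 to 0.7.
- mould_tall_centre (a point): Centre of the TALL mould's block, 33 mm above the bench: same plan, handle and axes as the low mould, but three plates, 66 mm high, too high for the pot. Leave alone. Either mould may lie left or right of the station.
- station: Pouring station, fixed. Origin at bench level in the middle of the guide's mouth; x points inwards along the guide, y left, z up. Guide rails 26 mm high, inner faces at y = -30 and 30 mm, run from x = 0 to 145; flared lead-ins reach out to x = -28, there 78 mm apart inside, 97 outside. The mould slides on the bench itself. Cheeks at y = -72 and 72, x = 50 to 90; control box at x = 70 to 160, y = -75 to -109.
- pot: Hot melting pot held by the cheeks; axes as the station's. Origin on the pot's axis at bench level, at station x = 70 mm, y = 0. Its underside is a heat shield 140 (x) by 138 mm, 70 mm above the bench; jacket 120 mm across; lid 231 mm, valve lever 261 mm above the bench.
- nozzle (a point): Tip of the brass nozzle hanging under the middle of the pot, 48 mm above the bench: 6 mm over the low mould's top.
- stop: Stop bracket, fixed at the inner end of the guide, 60 mm wide, 44 high, its face at station x = 150 mm; origin and axes are the station's. Through it passes a hand-set threaded sleeve with a spring plunger, rubber nose 20 mm across, 22 mm above the bench. The setting is not measured: the free nose may stand anywhere from 18 to 58 mm in front of the face (station x = 92 to 132).
- stop_axis (a point): Point on the plunger's line, at station x = 70 mm, y = 0, 22 mm above the bench. The plunger can be pushed in 8 mm along station x: it pushes back with 0.5 N at first touch, 7.7 N when fully in (900 N/m, plus damping of 150 N per m/s), and is solid after that. It springs back slowly and cannot push the standing mould all the way out again.
- ingot_a: Cast ingot, 110 x 44 x 22, lying on the bench; leave alone. Origin under its centre.
- ingot_b: A second ingot like it; leave alone.
- ladle: Iron pouring ladle, bowl 96 across and 42 high at the origin, handle 260 out along its -x; leave alone.
- flux_tin: Tin 72 across and 75 high; leave alone. Origin under its centre.
- mallet: Hammer lying on the bench; leave alone.
- wire_brush: Brush lying on the bench; leave alone.
- weight_sample: Small cast cylinder 44 across and 30 high; leave alone.

How it is judged (in metres and radians):
On the way, in this order (a step that is already met when the one before it is completed fails the run):
1. the low mould's block has entered between the guide rails, flat and in line (x of mould_centre in the frame of station between -0.03 and 0.12 m and y of mould_centre in the frame of station between -0.006 and 0.006 m and height (world z) of mould_centre below 0.026 m), for 0.1 s.
2. the low mould pushes the sprung stop in by a few millimetres (more than 2.5 N) (contact force between mould and stop above 2.5 N), for 0.05 s.
At the end, for the whole second after the job is handed in: The low mould stands flat and still between the rails under the nozzle, within 6 mm of the guide's middle line and 0.1 rad of its direction, released, and still bears on the sprung stop with more than 0.5 N (contact force between mould and stop above 0.5 N and x of mould_centre in the frame of station between 0.03 and 0.098 m and y of mould_centre in the frame of station between -0.006 and 0.006 m and angle between the x axis of mould_centre and the x axis of station, either way round below 0.1 rad and angle between mould_centre's own z axis and vertical below 0.05 rad and linear speed of mould below 0.01 m/s); the robot touches nothing.
It fails at once if the mould is pushed against the guide or the stop with more than 12 N (contact force between mould and station above 12 N).
It fails at once if the mould touches the hot pot, its shield or its nozzle (contact force between mould and pot above 0.5 N).
It fails at once if the robot touches the hot pot (contact force between any of the arm, the fingers and pot above 0.5 N).
It fails at once if the tall mould is moved more than 20 mm (distance of mould_tall_centre from where it was at the start of the episode above 0.02 m).
It fails at once if another thing on the bench is moved more than 25 mm (distance of any of ingot_a, ingot_b, ladle, flux_tin, mallet, wire_brush, weight_sample from where it was at the start of the episode above 0.025 m).
It also fails if it takes over 61 s, if anything falls off the work surface, if the arm or the gripper's body presses on something with over 40 N, if the wrist force passes 120 N, or if a joint passes its speed limit or range.

## Working session

There is one attempt and no reset: what is moved stays moved. The work goes in short steps, Python scripts to look and compute and a tool call to move; the robot and the scene stay as the last step left them, time stands still between calls to the robot, and variables do not carry over. Pictures are saved under pics/ and viewed, about 8 in all and at most 12, crops included, and the job is handed in when it is done.

Besides the shell and the picture viewer there is one more tool, called after "Emit:" in YAML: its name, and indented under it one key for each argument. jog_arm: Moves the arm, as the interface text tells. Its arguments: {"type":"object","properties":{"series":{"type":"array","items":{"type":"array"}}},"required":["series"]}

```bash
ls; mkdir -p pics; python3 - <<'E'
from station import *
import cv2
for n in("scene","top"):
    cv2.imwrite(f"pics/{n}0.png",capture(n)[:,:,::-1]); print(camera_info(n))
s=sense();print(s["tcp_pos"],s["ee_rot"],s["time_s"])
E
```

```text
pics
{'fx': 491.0431880796234, 'fy': 491.0431880796234, 'cx': 281.13310811703764, 'cy': 208.87636917653893, 'rvec': array([ 2.23850191,  0.63526199, -0.28159835]), 'tvec': array([-0.49429805, -0.19166879,  1.98092637])}
{'fx': 428.21546338413737, 'fy': 428.21546338413737, 'cx': 277.0794746062085, 'cy': 212.98653681796742, 'rvec': array([ 2.12919738, -2.17992814,  0.15992694]), 'tvec': array([-0.03248308,  0.60168712,  1.40836951])}
[ 0.13859461 -0.60888     0.22155642] [[-2.21746088e-01 -5.38452502e-04 -9.75104293e-01]
 [ 9.75102432e-01  1.90802950e-03 -2.21746718e-01]
 [ 1.97992783e-03 -9.99998035e-01  1.01948266e-04]] 0.1
```

View pics/scene0.png

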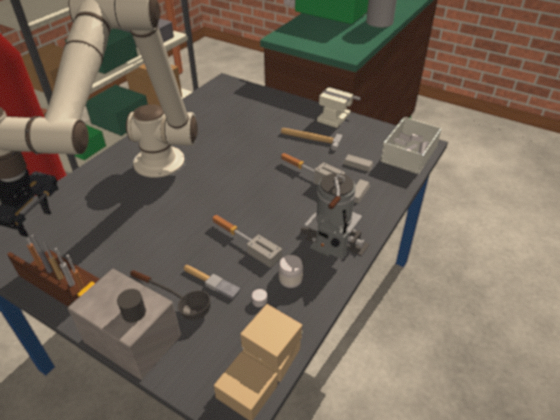

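View pics/top0.png

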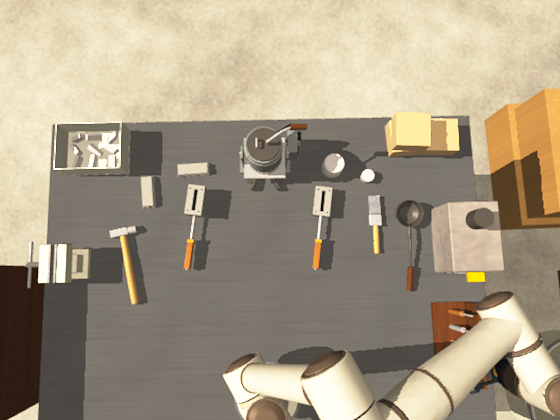

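The top view shows the moulds at about (195,225) and (320,225), with orange handles pointing towards the robot. The station is at (265,155) with its mouth facing down the picture. Next I'll zoom in to tell the low mould from the tall one.

```bash
cat > h.py <<'E'
import numpy as np, cv2
from station import *
def cam(n):
    c=camera_info(n); R=cv2.Rodrigues(np.array(c["rvec"]))[0]
    return np.array([[c["fx"],0,c["cx"]],[0,c["fy"],c["cy"]],[0,0,1]]),R,np.array(c["tvec"])
def cast(n,uv,z):
    K,R,t=cam(n); o=-R.T@t; d=R.T@np.linalg.inv(K)@np.array([*uv,1.]); return o+d*(z-o[2])/d[2]
def proj(n,p):
    K,R,t=cam(n); q=K@(R@np.array(p,float)+t); return q[:2]/q[2]
E
python3 - <<'E'
import cv2
from h import *
a=cv2.imread("pics/top0.png")[120:285,165:350]; b=cv2.imread("pics/scene0.png")[140:270,200:380]
cv2.imwrite("pics/c.png",np.vstack([cv2.resize(a,(540,482),interpolation=2)]))
cv2.imwrite("pics/d.png",cv2.resize(b,(720,520),interpolation=2))
im=cv2.imread("pics/top0.png"); hsv=cv2.cvtColor(im,cv2.COLOR_BGR2HSV)
m=cv2.inRange(hsv,(5,150,120),(18,255,255))
n,l,st,ce=cv2.connectedComponentsWithStats(m)
for i in range(1,n):
    if st[i,4]>40: print(st[i],ce[i],cast("top",ce[i],.04))
E
```

```text
[ 485   89   75  137 5474] [527.77420533 149.95341615] [ 0.80234331 -0.92407285  0.04      ]
[291 124  15   4  42] [297.76190476 125.85714286] [ 0.90629963 -0.12624951  0.04      ]
[184 242   9  27 150] [188.04       255.11333333] [0.46585471 0.25398175 0.04      ]
[313 242   9  27 161] [316.47204969 254.68322981] [ 0.45707627 -0.17510871  0.04      ]
[407 267   5  23  84] [409.30952381 277.54761905] [ 0.37392549 -0.48160842  0.04      ]
[ 432  302   34   41 1045] [446.60287081 320.33301435] [ 0.23204128 -0.59521787  0.04      ]
```

View pics/c.png

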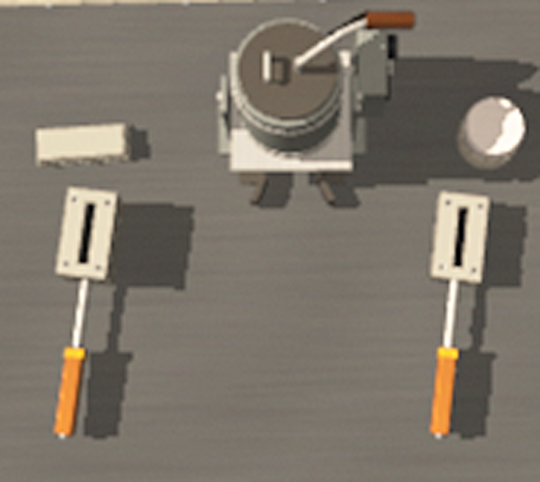

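View pics/d.png

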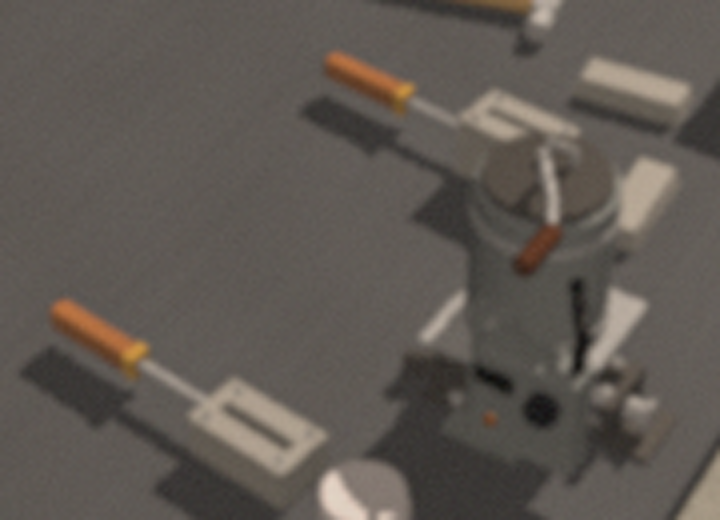

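The mould on the right (y≈-0.17) has the shorter shadow, so it is the low one; the left one is tall. Next I'll measure the low mould and the station more accurately.

```bash
python3 - <<'E'
from h import *
im=np.mean([capture("top").astype(float) for _ in range(6)],axis=0).astype(np.uint8)[:,:,::-1].copy()
cv2.imwrite("pics/avg.png",im); g=cv2.cvtColor(im,cv2.COLOR_BGR2GRAY); hsv=cv2.cvtColor(im,cv2.COLOR_BGR2HSV)
# upsample for subpixel contours
S=8
def up(x): return cv2.resize(x,None,fx=S,fy=S,interpolation=cv2.INTER_CUBIC)
def rect(mask,z,box,name):
    x0,y0,x1,y1=box
    n,l,st,ce=cv2.connectedComponentsWithStats(mask); i=1+np.argmax(st[1:,4])
    pts=np.argwhere(l==i)[:,::-1]
    uv=(pts+.5)/S-.5+np.array([x0,y0])
    W=np.array([cast("top",p,z)[:2] for p in uv[::5]],np.float32)
    r=cv2.minAreaRect(W); print(name,r,W.mean(0)); 
    q=W-W.mean(0); print("  pca ang",np.degrees(np.arctan2(*np.linalg.svd(q,full_matrices=False)[2][0][::-1])))
for nm,x0,zt,zh in(("right",300,.042,.04),("left",172,.066,.04)):
    b=(x0,178,x0+40,222); c=up(g[b[1]:b[3],b[0]:b[2]]); print(c.max())
    rect((c>150).astype(np.uint8),zt,b,nm+" block")
    b=(x0,232,x0+40,275); c=up(im[b[1]:b[3],b[0]:b[2]]).astype(int)
    rect(((c[:,:,2]-c[:,:,0])>80).astype(np.uint8),zh,b,nm+" handle")
print(g[165:195,238:296:4])
# shield front edge
P=[];
for u in range(250,284):
    col=g[170:186,u].astype(float); d=np.diff(col); k=int(np.argmin(d)); hi=col[:k+1][-3:].max(); 
    w=np.clip(-d[max(0,k-1):k+2],0,None); v=170+max(0,k-1)+.5+(w*np.arange(len(w))).sum()/w.sum(); P.append(cast("top",(u,v),.07)[:2])
P=np.array(P); print(np.round(P[::3],4).tolist()); f=np.polyfit(P[:,1],P[:,0],1); print("front edge x=",f)
E
```

```text
255Traceback (most recent call last):
  File "<stdin>", line 17, in <module>
  File "<stdin>", line 12, in rect
  File "h.py", line 7, in cast
    K,R,t=cam(n); o=-R.T@t; d=R.T@np.linalg.inv(K)@np.array([*uv,1.]); return o+d*(z-o[2])/d[2]
          ~~~^^^
  File "h.py", line 4, in cam
    c=camera_info(n); R=cv2.Rodrigues(np.array(c["rvec"]))[0]
ValueError: time passes only in moves, steps and waits
```

```bash
python3 - <<'E'
from h import *
im=cv2.imread("pics/avg.png")[110:200,225:310]
cv2.imwrite("pics/e.png",cv2.resize(im,None,fx=7,fy=6.6,interpolation=2))
E
```

```text
(no output)
```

View pics/e.png

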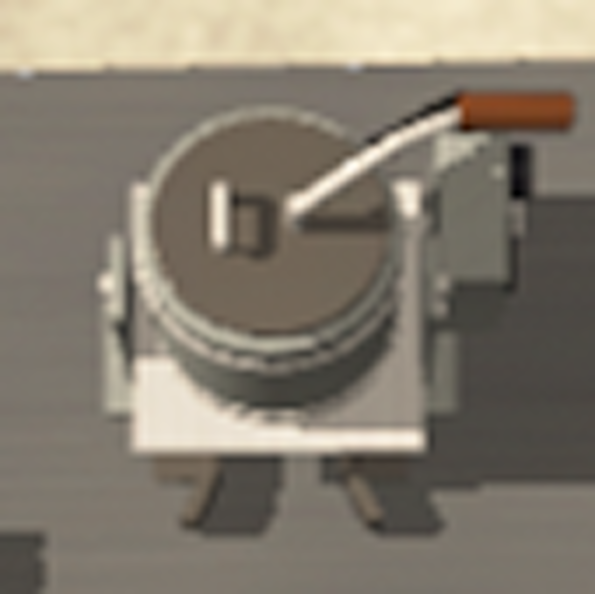

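The zoom shows the shield's front edge as a bright strip from (131,450) to (425,450) in the crop. The flare tips are at (190,528) and (375,525), and the lid is centred at (272,225).

```bash
sed -i 's/^def cam/from functools import lru_cache\n@lru_cache(None)\ndef cam/' h.py
cat > m.py <<'E'
from h import *
im=cv2.imread("pics/avg.png"); g=cv2.cvtColor(im,cv2.COLOR_BGR2GRAY)
S=8
def up(x): return cv2.resize(x,None,fx=S,fy=S,interpolation=cv2.INTER_CUBIC)
def rect(mask,z,box,name):
    n,l,st,ce=cv2.connectedComponentsWithStats(mask); i=1+np.argmax(st[1:,4])
    uv=(np.argwhere(l==i)[:,::-1]+.5)/S-.5+np.array(box[:2])
    W=np.array([cast("top",p,z)[:2] for p in uv[::3]],np.float32)
    q=W-W.mean(0); v=np.linalg.svd(q,full_matrices=False)[2][0]
    print(name,np.round(np.array([*cv2.minAreaRect(W)[0],*cv2.minAreaRect(W)[1],cv2.minAreaRect(W)[2]]),4),W.mean(0),"ang",np.degrees(np.arctan2(v[1],v[0])))
for nm,x0,zt in(("right",300,.042),("left",172,.066)):
    b=(x0,178,x0+40,222); c=up(g[b[1]:b[3],b[0]:b[2]])
    rect((c>150).astype(np.uint8),zt,b,nm+" block")
    b=(x0,232,x0+40,275); c=up(im[b[1]:b[3],b[0]:b[2]]).astype(int)
    rect(((c[:,:,2]-c[:,:,0])>80).astype(np.uint8),.036,b,nm+" handle")
P=[]
for u in range(248,283):
    d=np.clip(-np.diff(g[170:186,u].astype(float)),0,None); k=int(np.argmax(d)); a=max(0,k-1); w=d[a:k+2]
    P.append(cast("top",(u,170+a+.5+(w*np.arange(len(w))).sum()/w.sum()),.07)[:2])
P=np.array(P); f=np.polyfit(P[:,1],P[:,0],1); print("front edge",f,"resid",np.std(P[:,0]-np.polyval(f,P[:,1])))
for v in (168,170,172,174): # shield side edges
    r=g[v,236:296].astype(int); print(v,r[:14].tolist(),r[40:56].tolist())
G=lambda x,y:(225+(x+.5)/7-.5,110+(y+.5)/6.6-.5)
print("shield corners",cast("top",G(131,450),.07),cast("top",G(425,450),.07))
print("flare tips",cast("top",G(190,530),.026),cast("top",G(375,528),.026))
print("lid",cast("top",G(272,225),.231))
E
python3 m.py
```

```text
right block [ 6.2970e-01 -1.9870e-01  6.0500e-02  1.2490e-01  8.1903e+01] [ 0.63761824 -0.19998103] ang 171.73537
right handle [ 4.62200e-01 -1.76600e-01  2.47000e-02  1.01100e-01  8.27447e+01] [ 0.4626938  -0.17581406] ang 171.85884
left block [6.38700e-01 2.31400e-01 5.88000e-02 1.26800e-01 8.19528e+01] [0.64751524 0.22991881] ang 173.18753
left handle [4.7190e-01 2.5360e-01 2.4500e-02 1.0130e-01 8.2954e+01] [0.47274056 0.25442347] ang 171.97493
front edge [0.01387484 0.71687125] resid 0.0004087960460174672
168 [120, 119, 118, 130, 161, 178, 175, 174, 204, 226, 224, 227, 226, 227] [113, 128, 140, 151, 149, 148, 149, 151, 144, 118, 97, 108, 110, 103, 83, 71]
170 [119, 119, 118, 132, 164, 179, 177, 188, 216, 226, 224, 225, 227, 226] [139, 150, 149, 149, 150, 148, 148, 150, 146, 128, 107, 110, 112, 105, 83, 71]
172 [117, 118, 116, 125, 139, 144, 141, 156, 205, 227, 224, 226, 227, 227] [147, 148, 148, 149, 150, 148, 149, 150, 144, 119, 91, 93, 92, 88, 77, 72]
174 [121, 120, 121, 120, 121, 121, 119, 146, 205, 228, 226, 227, 228, 227] [142, 142, 143, 145, 146, 142, 143, 145, 139, 107, 70, 73, 73, 74, 74, 73]
shield corners [0.71875614 0.06419648 0.07      ] [ 0.71562601 -0.0767392   0.07      ]
flare tips [0.68534748 0.03865717 0.026     ] [ 0.68436414 -0.05246404  0.026     ]
lid [ 0.78583013 -0.00840893  0.231     ]
```

Emit:
jog_arm:
  series:
    - [[0.0488, 0, -0.0111], [0, 0, 0], 0.087]
    - [[0.0488, 0, -0.0111], [0, 0, 0], 0.087]
    - [[0.0488, 0, -0.0111], [0, 0, 0], 0.087]
    - [[0.0488, 0, -0.0111], [0, 0, 0], 0.087]
    - [[0.0222, 0, -0.0524], [0, 0, 0], 0.087]
    - [[0.0222, 0, -0.0524], [0, 0, 0], 0.087]
    - [[0.0222, 0, -0.0524], [0, 0, 0], 0.087]
    - [[0.0222, 0, -0.0524], [0, 0, 0], 0.087]
    - [[0.0222, 0, -0.0524], [0, 0, 0], 0.087]
    - [[0.0222, 0, -0.0524], [0, 0, 0], 0.087]

```text
time_s: 1.65
tcp_pos: [0.4171, -0.2081, 0.223]
ee_rot: [[-0.223, 0.001, -0.975], [0.975, -0.0, -0.223], [-0.001, -1.0, -0.001]]
wrist_force: [0.3, -1.3, 0.3]
gripper_width: 0.999
```

Emit:
jog_arm:
  series:
    - [[0.0222, 0, -0.0524], [0, 0, 0], 0.087]
    - [[0, 0, 0], [0, 10.5, 0], 0.087]
    - [[0, 0, 0], [0, 10.5, 0], 0.087]
    - [[0, 0, 0], [0, 0, 0], 0.087]
    - [[0, 0, 0], [0, 0, 0], 0.087]

```text
time_s: 2.28
tcp_pos: [0.4618, -0.1764, 0.2227]
ee_rot: [[0.14, 0.0, -0.99], [0.99, -0.0, 0.14], [0.0, -1.0, -0.0]]
wrist_force: [0.2, -0.1, 1.1]
gripper_width: 1.0
```

Emit:
jog_arm:
  series:
    - [[0, 0.05, 0], [0, 0, 0], 0.087]
    - [[0, 0.05, 0], [0, 0, 0], 0.087]
    - [[0, 0.05, 0], [0, 0, 0], 0.087]
    - [[0, 0.04, 0], [0, 0, 0], 0.087]
    - [[0, 0.015, 0], [0, 0, 0], 0.087]
    - [[0, 0.008, 0], [0, 0, 0], 0.06]
    - [[0, 0, 0], [0, 0, 0], 0.03]
    - [[0, 0, 0], [0, 0, 0], 0.0]
    - [[0, 0, 0], [0, 0, 0], 0.0]
    - [[0, 0, 0], [0, 0, 0], 0.0]

```text
time_s: 3.52
tcp_pos: [0.4622, -0.1763, 0.0101]
ee_rot: [[0.142, 0.001, -0.99], [0.99, -0.0, 0.142], [0.0, -1.0, -0.001]]
wrist_force: [-0.6, 0.7, -0.9]
gripper_width: 0.516
```

Emit:
jog_arm:
  series:
    - [[0, 0, 0], [0, 0, 0], 0.0]
    - [[0, 0, 0], [0, 0, 0], 0.0]

```text
time_s: 3.78
tcp_pos: [0.4619, -0.1763, 0.0096]
ee_rot: [[0.142, 0.0, -0.99], [0.99, -0.0, 0.142], [0.0, -1.0, -0.0]]
wrist_force: [-1.0, 0.2, -0.4]
gripper_width: 0.288
```

Emit:
jog_arm:
  series:
    - [[0, 0, 0], [0, 0, 0], 0.0]
    - [[0, 0, 0], [0, 0, 0], 0.0]
    - [[0, 0, 0], [0, 0, 0], 0.0]
    - [[0, 0, 0.01], [0, 0, 0], 0.0]
    - [[0, 0, 0.015], [0, 0, 0], 0.0]
    - [[0, 0, 0.01], [0, 0, 0], 0.0]
    - [[0, 0, 0], [0, 0, 0], 0.0]

```text
time_s: 4.65
tcp_pos: [0.4243, -0.171, 0.0095]
ee_rot: [[0.143, -0.004, -0.99], [0.99, 0.001, 0.143], [-0.0, -1.0, 0.004]]
wrist_force: [-3.0, 1.8, 3.3]
gripper_width: 0.228
```

Emit:
jog_arm:
  series:
    - [[0.01, 0, 0.0015], [0, 0, 0], 0.0]
    - [[0.02, 0, 0.003], [0, 0, 0], 0.0]
    - [[0.025, 0, 0.0036], [0, 0, 0], 0.0]
    - [[0.025, 0, 0.0036], [0, 0, 0], 0.0]
    - [[0.025, 0, 0.0036], [0, 0, 0], 0.0]
    - [[0.025, 0, 0.0036], [0, 0, 0], 0.0]
    - [[0.02, 0, 0.003], [0, 0, 0], 0.0]
    - [[0.017, 0, 0.0023], [0, 0, 0], 0.0]

```text
time_s: 5.65
tcp_pos: [0.4267, -0.0017, 0.0095]
ee_rot: [[0.143, -0.001, -0.99], [0.99, -0.0, 0.143], [-0.0, -1.0, 0.001]]
wrist_force: [0.8, -4.8, 0.9]
gripper_width: 0.229
```

Emit:
jog_arm:
  series:
    - [[0, 0, 0], [0, -1.5, 0], 0.0]
    - [[0, 0, 0], [0, -2, 0], 0.0]
    - [[0, 0, 0], [0, -2, 0], 0.0]
    - [[0, 0, 0], [0, -1.9, 0], 0.0]
    - [[0, 0, 0], [0, 0, 0], 0.0]
    - [[0, 0, 0], [0, 0, 0], 0.0]

```text
time_s: 6.4
tcp_pos: [0.4269, -0.0026, 0.0095]
ee_rot: [[0.013, -0.0, -1.0], [1.0, -0.0, 0.013], [-0.0, -1.0, 0.0]]
wrist_force: [-1.2, -1.8, 1.2]
gripper_width: 0.223
```

```bash
cat > v.py <<'E'
import sys
from h import *
s=sense(); print(s["tcp_pos"],s["wrist_force"],s["moment"])
im=np.mean([capture("top").astype(float) for _ in range(5)],axis=0).astype(np.uint8)[:,:,::-1].copy()
cv2.imwrite("pics/%s_full.png"%sys.argv[1],im)
cv2.imwrite("pics/%s.png"%sys.argv[1],cv2.resize(im[140:270,210:330],None,fx=4.5,fy=4.5,interpolation=2))
E
python3 v.py f
```

```text
[ 0.42693989 -0.00261653  0.00951864] [-1.22158453 -1.76058818  1.20914346] [-0.52732632  0.17420202 -0.23966634]
```

View pics/f.png

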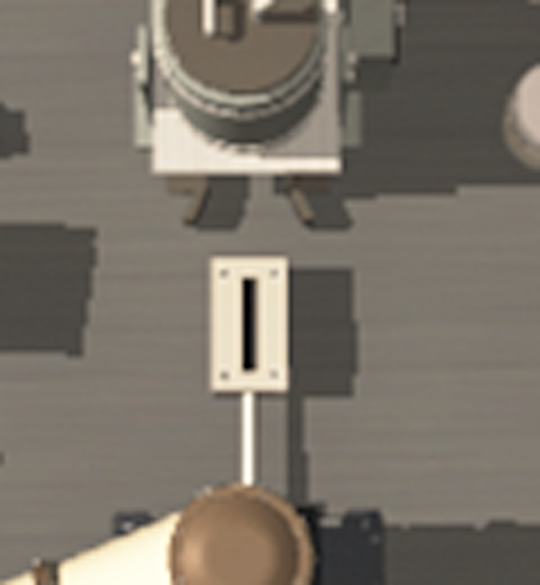

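The block at crop (212–288, 258–390) stands square in front of the mouth. The flare tips are at (190,222) and (308,220). Next I'll measure the lateral and yaw offsets in this same image.

```bash
cat > n.py <<'E'
import sys
from h import *
g=cv2.cvtColor(cv2.imread("pics/%s_full.png"%sys.argv[1]),cv2.COLOR_BGR2GRAY).astype(float)
def cross(r,off,lev,rising):
    for i in range(len(r)-1):
        a,b=r[i],r[i+1]
        if (rising and a<lev<=b) or (not rising and a>=lev>b): return off+i+(lev-a)/(b-a)
L=[];R=[]
for v in range(int(sys.argv[2]),int(sys.argv[3])):
    l=cross(g[v,250:262],250,165,True); r=cross(g[v,268:282],268,150,False)
    if l and r: L.append(cast("top",(l,v),.042)[:2]);R.append(cast("top",(r,v),.042)[:2])
L,R=np.array(L),np.array(R); 
for q in(L,R,(L+R)/2): f=np.polyfit(q[:,0],q[:,1],1); print("slope deg",np.degrees(np.arctan(f[0])),"y at .6",np.polyval(f,.6),"mean",q.mean(0))
print("width",(L-R)[:,1].mean())
a=cross(g[174,236:250],236,174,True);b=cross(g[174,276:290],276,107,False); print("shield mid",(cast("top",(a,174),.07)+cast("top",(b,174),.07))/2, cast("top",(a,174),.07)-cast("top",(b,174),.07))
for v in range(184,191): print(v,g[v,246:288:1].astype(int).tolist())
E
python3 n.py f 200 224
```

```text
slope deg -0.983819872597581 y at .6 0.023621074396253723 mean [0.60746291 0.02349292]
slope deg -1.1260403239933268 y at .6 -0.0339970206276116 mean [ 0.60614285 -0.03411776]
slope deg -1.0549512990749037 y at .6 -0.005187151348477491 mean [ 0.60680288 -0.00531242]
width 0.057610679361448584
shield mid [ 0.7300908  -0.00638572  0.07      ] [0.00309448 0.13983051 0.        ]
184 [122, 123, 124, 124, 125, 124, 116, 110, 92, 58, 72, 77, 77, 76, 76, 76, 76, 75, 87, 112, 124, 122, 122, 122, 122, 123, 124, 116, 101, 102, 110, 100, 79, 74, 75, 76, 76, 76, 74, 74, 88, 103]
185 [123, 123, 124, 125, 124, 119, 111, 107, 80, 55, 78, 78, 78, 77, 77, 77, 77, 75, 100, 126, 123, 122, 121, 121, 120, 120, 121, 122, 110, 93, 106, 108, 92, 72, 74, 75, 75, 74, 75, 73, 99, 126]
186 [124, 124, 124, 124, 124, 117, 110, 97, 65, 65, 78, 77, 76, 76, 76, 76, 76, 74, 98, 124, 121, 121, 120, 120, 120, 121, 121, 121, 114, 95, 96, 111, 101, 80, 73, 74, 75, 76, 75, 73, 86, 110]
187 [123, 124, 123, 124, 121, 114, 107, 84, 56, 72, 76, 75, 75, 75, 75, 74, 73, 70, 96, 120, 118, 118, 119, 117, 117, 118, 118, 118, 119, 103, 86, 107, 109, 93, 74, 74, 75, 75, 75, 75, 72, 98]
188 [123, 123, 124, 123, 112, 96, 93, 65, 63, 77, 76, 76, 75, 76, 75, 74, 73, 86, 111, 121, 119, 119, 120, 119, 120, 119, 119, 119, 119, 113, 95, 89, 90, 78, 74, 74, 75, 75, 75, 74, 74, 85]
189 [124, 124, 123, 125, 107, 76, 63, 56, 74, 77, 77, 77, 77, 76, 76, 75, 73, 98, 125, 123, 122, 122, 122, 123, 122, 121, 120, 120, 121, 122, 110, 76, 48, 58, 74, 74, 74, 73, 75, 74, 74, 70]
190 [124, 123, 125, 126, 119, 105, 98, 87, 74, 74, 75, 74, 73, 74, 73, 72, 86, 113, 124, 122, 123, 123, 121, 121, 121, 120, 121, 121, 120, 121, 118, 104, 79, 65, 71, 72, 71, 71, 71, 70, 70, 83]
```

Emit:
jog_arm:
  series:
    - [[0.0005, 0, -0.003], [0, 0, 0], 0.0]
    - [[0, 0, -0.006], [0, 0, 0], 0.0]
    - [[0, 0, -0.01], [0, 0, 0], 0.0]
    - [[0, 0, -0.01], [0, 0, 0], 0.0]
    - [[0, 0, -0.01], [0, 0, 0], 0.0]
    - [[0, 0, -0.006], [0, 0, 0], 0.0]
    - [[0, 0, -0.006], [0, 0, 0], 0.0]
    - [[0, 0, -0.004], [0, 0, 0], 0.0]

```text
time_s: 7.65
tcp_pos: [0.4823, -0.0028, 0.0095]
ee_rot: [[0.014, -0.0, -1.0], [1.0, -0.0, 0.014], [-0.0, -1.0, 0.0]]
wrist_force: [-3.0, -0.7, 2.2]
gripper_width: 0.225
```

Emit:
jog_arm:
  series:
    - [[0, 0, -0.003], [0, 0, 0], 0.0]
    - [[0, 0, -0.003], [0, 0, 0], 0.0]
    - [[0, 0, -0.003], [0, 0, 0], 0.0]

```text
time_s: 8.02
tcp_pos: [0.4911, -0.0029, 0.0095]
ee_rot: [[0.014, -0.0, -1.0], [1.0, 0.0, 0.014], [0.0, -1.0, 0.0]]
wrist_force: [-4.5, 0.7, 2.0]
gripper_width: 0.226
```

Emit:
jog_arm:
  series:
    - [[0, 0, -0.003], [0, 0, 0], 0.0]
    - [[0, 0, -0.003], [0, 0, 0], 0.0]
    - [[0, 0, -0.003], [0, 0, 0], 0.0]

```text
time_s: 8.4
tcp_pos: [0.5002, -0.003, 0.0096]
ee_rot: [[0.014, 0.0, -1.0], [1.0, 0.0, 0.014], [0.0, -1.0, -0.0]]
wrist_force: [-3.7, 0.2, 2.5]
gripper_width: 0.225
```

Emit:
jog_arm:
  series:
    - [[0, 0, -0.004], [0, 0, 0], 0.0]
    - [[0, 0, -0.004], [0, 0, 0], 0.0]
    - [[0, 0, -0.004], [0, 0, 0], 0.0]
    - [[0, 0, -0.004], [0, 0, 0], 0.0]
    - [[0, 0, -0.004], [0, 0, 0], 0.0]

```text
time_s: 9.02
tcp_pos: [0.5203, -0.0033, 0.0095]
ee_rot: [[0.014, -0.0, -1.0], [1.0, 0.0, 0.014], [0.0, -1.0, 0.0]]
wrist_force: [-3.8, 0.3, 2.0]
gripper_width: 0.229
```

Emit:
jog_arm:
  series:
    - [[0, 0, -0.004], [0, 0, 0], 0.0]
    - [[0, 0, -0.004], [0, 0, 0], 0.0]
    - [[0, 0, -0.004], [0, 0, 0], 0.0]
    - [[0, 0, -0.004], [0, 0, 0], 0.0]
    - [[0, 0, -0.004], [0, 0, 0], 0.0]

```text
time_s: 9.65
tcp_pos: [0.5403, -0.0036, 0.0095]
ee_rot: [[0.014, -0.0, -1.0], [1.0, -0.0, 0.014], [-0.0, -1.0, 0.0]]
wrist_force: [-3.0, 0.1, 1.7]
gripper_width: 0.221
```

Emit:
jog_arm:
  series:
    - [[0, 0, -0.004], [0, 0, 0], 0.0]
    - [[0, 0, -0.004], [0, 0, 0], 0.0]
    - [[0, 0, -0.004], [0, 0, 0], 0.0]
    - [[0, 0, -0.004], [0, 0, 0], 0.0]
    - [[0, 0, -0.004], [0, 0, 0], 0.0]

```text
time_s: 10.28
tcp_pos: [0.5603, -0.0039, 0.0096]
ee_rot: [[0.014, 0.0, -1.0], [1.0, 0.0, 0.014], [0.0, -1.0, -0.0]]
wrist_force: [-4.1, -0.1, 2.4]
gripper_width: 0.223
```

Emit:
jog_arm:
  series:
    - [[0, 0, -0.003], [0, 0, 0], 0.0]
    - [[0, 0, -0.003], [0, 0, 0], 0.0]
    - [[0, 0, -0.002], [0, 0, 0], 0.0]
    - [[0, 0, -0.001], [0, 0, 0], 0.0]
    - [[0, 0, -0.001], [0, 0, 0], 0.0]

```text
time_s: 10.9
tcp_pos: [0.57, -0.004, 0.0095]
ee_rot: [[0.014, -0.0, -1.0], [1.0, -0.0, 0.014], [-0.0, -1.0, 0.0]]
wrist_force: [-4.3, -0.5, 1.6]
gripper_width: 0.226
```

Emit:
jog_arm:
  series:
    - [[0, 0, -0.001], [0, 0, 0], 0.0]
    - [[0, 0, -0.001], [0, 0, 0], 0.0]
    - [[0, 0, -0.001], [0, 0, 0], 0.0]
    - [[0, 0, -0.001], [0, 0, 0], 0.0]

```text
time_s: 11.4
tcp_pos: [0.5741, -0.004, 0.0096]
ee_rot: [[0.014, 0.0, -1.0], [1.0, 0.0, 0.014], [0.0, -1.0, -0.0]]
wrist_force: [-4.1, 0.8, 2.2]
gripper_width: 0.228
```

Emit:
jog_arm:
  series:
    - [[0, 0, -0.001], [0, 0, 0], 0.0]
    - [[0, 0, -0.001], [0, 0, 0], 0.0]

```text
time_s: 11.65
tcp_pos: [0.5761, -0.0041, 0.0095]
ee_rot: [[0.014, -0.0, -1.0], [1.0, -0.0, 0.014], [-0.0, -1.0, 0.0]]
wrist_force: [-3.0, -0.4, 1.8]
gripper_width: 0.229
```

Emit:
jog_arm:
  series:
    - [[0, 0, -0.001], [0, 0, 0], 0.0]
    - [[0, 0, -0.001], [0, 0, 0], 0.0]

```text
time_s: 11.9
tcp_pos: [0.5781, -0.0041, 0.0095]
ee_rot: [[0.014, -0.0, -1.0], [1.0, -0.0, 0.014], [-0.0, -1.0, 0.0]]
wrist_force: [-2.9, 0.9, 1.3]
gripper_width: 0.225
```

Emit:
jog_arm:
  series:
    - [[0, 0, -0.001], [0, 0, 0], 0.0]
    - [[0, 0, -0.001], [0, 0, 0], 0.0]

```text
time_s: 12.15
tcp_pos: [0.5801, -0.0041, 0.0096]
ee_rot: [[0.014, 0.0, -1.0], [1.0, 0.0, 0.014], [0.0, -1.0, -0.0]]
wrist_force: [-3.8, 0.0, 1.8]
gripper_width: 0.228
```

Emit:
jog_arm:
  series:
    - [[0, 0, -0.001], [0, 0, 0], 0.0]
    - [[0, 0, -0.001], [0, 0, 0], 0.0]

```text
time_s: 12.4
tcp_pos: [0.5821, -0.0041, 0.0096]
ee_rot: [[0.014, 0.0, -1.0], [1.0, 0.0, 0.014], [0.0, -1.0, -0.0]]
wrist_force: [-3.7, 1.2, 1.9]
gripper_width: 0.225
```

Emit:
jog_arm:
  series:
    - [[0, 0, -0.001], [0, 0, 0], 0.0]
    - [[0, 0, -0.001], [0, 0, 0], 0.0]

```text
time_s: 12.65
tcp_pos: [0.5841, -0.0042, 0.0095]
ee_rot: [[0.014, -0.0, -1.0], [1.0, -0.0, 0.014], [-0.0, -1.0, 0.0]]
wrist_force: [-3.3, -0.6, 1.7]
gripper_width: 0.224
```

Emit:
jog_arm:
  series:
    - [[0, 0, -0.001], [0, 0, 0], 0.0]
    - [[0, 0, -0.001], [0, 0, 0], 0.0]

```text
time_s: 12.9
tcp_pos: [0.5861, -0.0042, 0.0096]
ee_rot: [[0.014, 0.0, -1.0], [1.0, -0.0, 0.014], [-0.0, -1.0, -0.0]]
wrist_force: [-3.9, -0.3, 2.6]
gripper_width: 0.228
```

Emit:
jog_arm:
  series:
    - [[0, 0, -0.001], [0, 0, 0], 0.0]
    - [[0, 0, -0.001], [0, 0, 0], 0.0]

```text
time_s: 13.15
tcp_pos: [0.5881, -0.0042, 0.0096]
ee_rot: [[0.014, 0.0, -1.0], [1.0, -0.0, 0.014], [-0.0, -1.0, -0.0]]
wrist_force: [-4.6, 0.8, 2.1]
gripper_width: 0.232
```

Emit:
jog_arm:
  series:
    - [[0, 0, -0.001], [0, 0, 0], 0.0]
    - [[0, 0, -0.001], [0, 0, 0], 0.0]

```text
time_s: 13.4
tcp_pos: [0.5901, -0.0043, 0.0095]
ee_rot: [[0.014, -0.0, -1.0], [1.0, 0.0, 0.014], [0.0, -1.0, 0.0]]
wrist_force: [-3.4, -0.3, 1.2]
gripper_width: 0.229
```

Emit:
jog_arm:
  series:
    - [[0, 0, -0.001], [0, 0, 0], 0.0]
    - [[0, 0, -0.001], [0, 0, 0], 0.0]

```text
time_s: 13.65
tcp_pos: [0.5921, -0.0043, 0.0095]
ee_rot: [[0.014, -0.0, -1.0], [1.0, -0.0, 0.014], [-0.0, -1.0, 0.0]]
wrist_force: [-4.0, -0.1, 1.9]
gripper_width: 0.226
```

Emit:
jog_arm:
  series:
    - [[0, 0, -0.001], [0, 0, 0], 0.0]
    - [[0, 0, -0.001], [0, 0, 0], 0.0]

```text
time_s: 13.9
tcp_pos: [0.5941, -0.0043, 0.0096]
ee_rot: [[0.014, 0.0, -1.0], [1.0, 0.0, 0.014], [0.0, -1.0, -0.0]]
wrist_force: [-4.0, -0.1, 0.9]
gripper_width: 0.227
```

Emit:
jog_arm:
  series:
    - [[0, 0, -0.001], [0, 0, 0], 0.0]
    - [[0, 0, -0.001], [0, 0, 0], 0.0]

```text
time_s: 14.15
tcp_pos: [0.5961, -0.0043, 0.0095]
ee_rot: [[0.014, -0.0, -1.0], [1.0, 0.0, 0.014], [0.0, -1.0, 0.0]]
wrist_force: [-3.6, 0.3, 1.2]
gripper_width: 0.23
```

Emit:
jog_arm:
  series:
    - [[0, 0, -0.001], [0, 0, 0], 0.0]
    - [[0, 0, -0.001], [0, 0, 0], 0.0]

```text
time_s: 14.4
tcp_pos: [0.597, -0.0045, 0.0094]
ee_rot: [[0.014, -0.002, -1.0], [1.0, -0.0, 0.014], [-0.0, -1.0, 0.002]]
wrist_force: [-6.3, -0.2, 3.4]
gripper_width: 0.226
```

Emit:
jog_arm:
  series:
    - [[0, 0, -0.001], [0, 0, 0], 0.0]
    - [[0, 0, 0], [0, 0, 0], 0.0]

```text
time_s: 14.65
tcp_pos: [0.5977, -0.0046, 0.0093]
ee_rot: [[0.014, -0.003, -1.0], [1.0, -0.0, 0.014], [-0.0, -1.0, 0.003]]
wrist_force: [-6.3, 1.0, 3.0]
gripper_width: 0.226
```

Emit:
jog_arm:
  series:
    - [[0, 0, -0.001], [0, 0, 0], 0.0]
    - [[0, 0, -0.001], [0, 0, 0], 0.0]

```text
time_s: 14.9
tcp_pos: [0.5985, -0.0048, 0.0092]
ee_rot: [[0.014, -0.006, -1.0], [1.0, -0.001, 0.014], [-0.001, -1.0, 0.006]]
wrist_force: [-9.2, 0.7, 5.2]
gripper_width: 0.224
```

Emit:
jog_arm:
  series:
    - [[0, 0, 0], [0, 0, 0], 0.0]
    - [[0, 0, 0], [0, 0, 0], 0.0]

```text
time_s: 15.15
tcp_pos: [0.5988, -0.0048, 0.0092]
ee_rot: [[0.014, -0.005, -1.0], [1.0, -0.001, 0.014], [-0.001, -1.0, 0.005]]
wrist_force: [-7.5, -1.0, 3.5]
gripper_width: 0.227
```

Emit:
jog_arm:
  series:
    - [[0, 0, -0.001], [0, 0, 0], 0.0]
    - [[0, 0, 0], [0, 0, 0], 0.0]
    - [[0, 0, 0], [0, 0, 0], 0.0]

```text
time_s: 15.52
tcp_pos: [0.5993, -0.0048, 0.0092]
ee_rot: [[0.014, -0.006, -1.0], [1.0, -0.001, 0.014], [-0.001, -1.0, 0.006]]
wrist_force: [-8.4, -0.1, 5.4]
gripper_width: 0.227
```

Emit:
jog_arm:
  series:
    - [[0, 0, 0], [0, 0, 0], 0.03]
    - [[0, 0, 0], [0, 0, 0], 0.045]
    - [[0, 0, 0], [0, 0, 0], 0.06]
    - [[0, 0, 0], [0, 0, 0], 0.07]
    - [[0, 0, 0], [0, 0, 0], 0.07]
    - [[0, 0, 0], [0, 0, 0], 0.07]

```text
time_s: 16.27
tcp_pos: [0.6021, -0.0044, 0.0095]
ee_rot: [[0.014, 0.0, -1.0], [1.0, -0.0, 0.014], [0.0, -1.0, -0.0]]
wrist_force: [0.3, 0.5, 0.4]
gripper_width: 0.777
```

```bash
python3 - <<'E'
from h import *
s=sense();print(s["wrist_force"],s["gripper_width"],s["tcp_pos"])
im=capture("top")[:,:,::-1]
cv2.imwrite("pics/g.png",cv2.resize(im[130:250,205:325],None,fx=4.5,fy=4.5,interpolation=2))
E
```

```text
[0.28149656 0.54497628 0.4015177 ] 0.7767291324747129 [ 0.60206264 -0.00443424  0.00954229]
```

View pics/g.png

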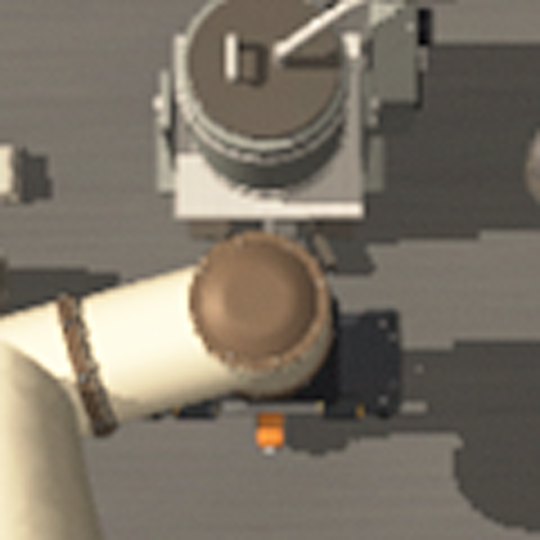

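The fingers are open and clear of the handle: wrist force is about zero, and the handle's tail shows at (270,430) between the fingers. I'll lift straight up, then back off.

Emit:
jog_arm:
  series:
    - [[0, -0.015, 0], [0, 0, 0], 0.07]
    - [[0, -0.03, 0], [0, 0, 0], 0.07]
    - [[0, -0.045, 0], [0, 0, 0], 0.07]
    - [[0, -0.045, 0.03], [0, 0, 0], 0.07]
    - [[0, -0.03, 0.05], [0, 0, 0], 0.07]
    - [[0, 0, 0.06], [0, 0, 0], 0.07]
    - [[0, 0, 0.05], [0, 0, 0], 0.07]
    - [[0, 0, 0], [0, 0, 0], 0.07]
    - [[0, 0, 0], [0, 0, 0], 0.07]
    - [[0, 0, 0], [0, 0, 0], 0.07]

```text
time_s: 17.58
tcp_pos: [0.4132, -0.0016, 0.175]
ee_rot: [[0.014, 0.001, -1.0], [1.0, 0.0, 0.014], [0.0, -1.0, -0.001]]
wrist_force: [-0.1, 0.1, -0.9]
gripper_width: 0.808
```

```bash
python3 - <<'E'
from h import *
s=sense();print(s["wrist_force"],s["tcp_pos"],s["time_s"])
im=capture("top")[:,:,::-1].copy()
cv2.imwrite("pics/k.png",cv2.resize(im[130:260,205:335],None,fx=4.5,fy=4.5,interpolation=2))
h=im[190:262,240:290].astype(int); v,u=np.nonzero((h[:,:,2]-h[:,:,0])>80)
W=np.array([cast("top",(a+240,b+190),.036)[:2] for a,b in zip(u,v)]); q=W-W.mean(0); d=np.linalg.svd(q,full_matrices=False)[2][0]; print(len(W),W.mean(0),np.degrees(np.arctan(d[1]/d[0])),W[:,0].min(),W[:,0].max())
E
```

```text
[-0.06921858  0.14185442 -0.87234134] [ 0.41324527 -0.00160287  0.17496206] 17.575
178 [ 0.60010366 -0.00364314] -0.3474654992119518 0.5510730632644325 0.6475457474586628
```

View pics/k.png

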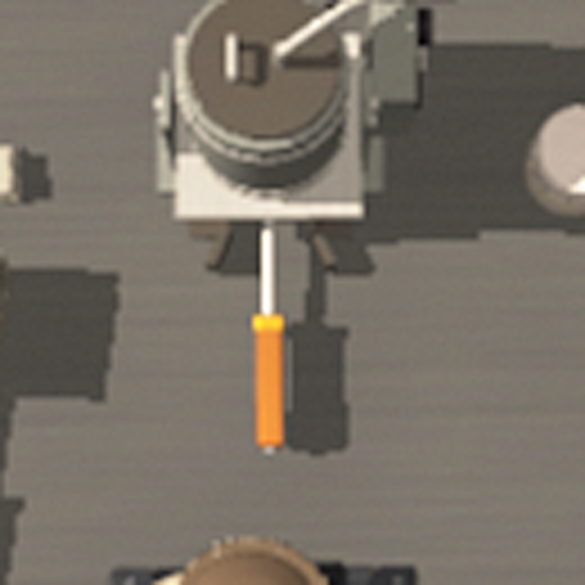

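The mould sits in line in the guide, with its handle centred at x≈0.600, where it was pressed to, and the arm is clear. Handing in.

```bash
python3 -c "
from station import *
print(finish_job())"
```

```text
the job is handed in; nothing more can be done
None
```

I slid the low mould (the right-hand one, picked out by its shorter shadow) between the rails and under the pot. I pressed it against the sprung stop, let go, backed the arm off and handed the job in at about 17.6 s. The hand-in gives no verdict.

- **Press on the stop:** the stop first gave at TCP x ≈ 0.596 m. I pressed about 3 mm further. The wrist read about 8.4 N at the end, of which about 3.7 N was sliding friction, so the push on the stop was roughly 4–5 N. The highest wrist reading on the way was 9.2 N, including that friction.
- **After release:** in the last picture the handle centre is at x ≈ 0.600 m. That is where it was pressed to, within the roughly 1 mm I can measure, so I saw no spring-back. The handle's yaw reads -0.35° against about -0.8° for the guide, well within tolerance. Wrist force was near zero.
- **Not measured directly:**
  - The force still on the stop after release is inferred from the mould not having moved.
  - The block itself is hidden under the pot, so its position comes from the handle.
  - I made no separate check that the other objects stayed put.

No check failed.

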